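# Find the outlet key left on and switch it off

### The job

Before the art room is locked, check the four push-on/push-off keys of the outlet strip: tap all four lightly, one after another from the left end to the right end as seen from the robot, without switching any of them. One key is latched down (on): after the fourth tap press it fully down and let go so that it springs up, leaving all four keys up. Do not switch on any other key on the way, and leave the things standing around the strip where they are.

Things in the scene. Friction and masses are not known exactly. Their poses are not given: they have to be found in the camera images.
- strip: white bench outlet strip fixed to the table: housing 92 (x) by 240 (y) by 44 mm high, 316 mm long with its feet. Origin: centre of its underside, on the table. Its long side runs along its y; the four keys lie in a row along the edge nearer the robot (-x). Behind each is a socket at x = +22 mm; chargers 27 mm square in those of key 1 and key 3 stand 25 mm above the housing top.
- key1_top (a point): centre of the top face of key 1, the leftmost (+y end, seen from the robot): a red push key 23 mm (x) by 31 mm (y), in the strip's frame at x = -26 mm, y = +81 mm. The four are alike, 54 mm apart. Its top is 55 mm above the table when up (off), 51 mm when latched down (on).
- key1 (a joint): depth of key 1 in m, growing downwards: 0 up (off), about 0.0042 latched down (on), 0.008 at the bottom stop. All four keys alike are push-push; exactly one is latched at the start. A key that is up gives from about 1.5 N on: 3 N at 2 mm, 4 N at 3 to 5 mm; pressed deeper than 6 mm it counts as switched on (stays latched when let go).
- key2_top (a point): centre of the top face of key 2, the second from the left: a red push key 23 mm (x) by 31 mm (y), in the strip's frame at x = -26 mm, y = +27 mm. The four are alike, 54 mm apart. Its top is 55 mm above the table when up (off), 51 mm when latched down (on).
- key2 (a joint): depth of key 2 in m, growing downwards: 0 up (off), about 0.0042 latched down (on), 0.008 at the bottom stop. A latched key does not give below about 4 N; pressed to 7 mm or deeper (about 6 N; 7 N at the bottom stop) it clicks free and springs up when let go; pressed less, it stays latched.
- key3_top (a point): centre of the top face of key 3, the third from the left: a red push key 23 mm (x) by 31 mm (y), in the strip's frame at x = -26 mm, y = -27 mm. The four are alike, 54 mm apart. Its top is 55 mm above the table when up (off), 51 mm when latched down (on).
- key3 (a joint): depth of key 3 in m, growing downwards: 0 up (off), about 0.0042 latched down (on), 0.008 at the bottom stop. A tap of 2 to 3 N at slow speed switches no key, up or latched.
- key4_top (a point): centre of the top face of key 4, the rightmost: a red push key 23 mm (x) by 31 mm (y), in the strip's frame at x = -26 mm, y = -81 mm. The four are alike, 54 mm apart. Its top is 55 mm above the table when up (off), 51 mm when latched down (on).
- key4 (a joint): depth of key 4 in m, growing downwards: 0 up (off), about 0.0042 latched down (on), 0.008 at the bottom stop. Works as the other keys.
- dish: loose white dish with cotton buds, 112 mm across, 16 mm high, standing off the left end of the strip; origin at the centre of its underside
- glue: loose glue stick standing upright, yellow with a blue cap, 30 mm across, 92 mm high, off the right end of the strip; origin at the centre of its underside
- paint_pot: loose blue paint pot with a white lid, 56 mm across, 56 mm high, behind the strip (+x); origin at the centre of its underside
- tape: loose roll of green tape lying flat, 84 mm across, 18 mm high, behind the strip (+x); origin at the centre of its underside

How it is judged (in metres and radians):
On the way, in this order (a step that is already met when the one before it is completed fails the run):
1. key 1 is tapped with the fingers (contact force between the fingers and key1 above 0.3 N), for 0.01 s.
2. key 2 is tapped with the fingers (contact force between the fingers and key2 above 0.3 N), for 0.01 s.
3. key 3 is tapped with the fingers (contact force between the fingers and key3 above 0.3 N), for 0.01 s.
4. key 4 is tapped with the fingers (contact force between the fingers and key4 above 0.3 N), for 0.01 s.
5. the latched key has been pressed and released: all four keys are up (value of joint each of key1, key2, key3, key4 below 0.0012 m), for 0.2 s.
At the end, for the whole second after the job is handed in: All four keys are up (each less than 1.2 mm down), and the dish, glue stick, paint pot and tape roll are within 20 mm of where they stood (all of step 5 and distance of each of dish, glue, paint_pot, tape from where it was at the start of the episode below 0.02 m); the robot touches nothing.
It fails at once if a key that was up is pressed more than 6 mm deep (switched on) (distance of any of key1_top, key2_top, key3_top, key4_top from where it was at the start of the episode above 0.006 m).
It fails at once if the dish, glue stick, paint pot or tape roll is lifted, or pushed more than 20 mm away (distance of any of dish, glue, paint_pot, tape from where it was at the start of the episode above 0.02 m).
It also fails if it takes over 45 s, if anything falls off the work surface, if the arm or the gripper's body presses on something with over 40 N, if the wrist force passes 120 N, or if a joint passes its speed limit or range.

### The arm

A 6-joint arm with a two-finger parallel gripper is mounted at the origin on the work surface. World frame = base frame: x ahead of the robot, y to its left, z up, the work surface at z = 0. Lengths are in mm, angles in rad, forces in N, time in s.
With the tool pointing down it reaches from about 400 to 925 mm from the base axis. Payload 12.5 kg.
Tool frame: the origin (TCP) lies at the very end of the fingers, on their centre line; the grasp point (between the pads) lies 19 mm behind it; z points along the fingers, y is the line along which they close (so a half turn about z gives the same grasp; the last joint's range is limited). The gripper opens to 95 mm and grips with 3 to 60 N. Pads are 20 mm wide; open, the fingers measure 119 mm over their backs; the gripper's body (75 mm by 180 mm) begins 59 mm behind the grasp point.
Start: joints at [-1.251, 0.491, 1.559, -0, 1.092, -0.106], TCP at [258.18, -569.201, 214.661] pointing down, gripper open.
Joint ranges: [-3.1, 3.1], [-0.84, 2.19], [0.05, 2.79], [-1.13, 4.28], [0.06, 2.93], [-2.69, 2.69]. Speed limits (rad/s): [2.22, 2.22, 2.79, 3.14, 3.14, 3.14].

### API

Orientations are given as [roll, pitch, yaw] about the fixed x, y, z axes, in that order (R = Rz(yaw) Ry(pitch) Rx(roll)).
In Python, from cell import * gives the robot as it stands.
- The arm moves only by the tool jog_arm, never from a script. Its argument "targets" is a list of rows, each an object with "turn": the turn, a rotation vector about the world's x, y, z in degrees, a list of three; "slide": the shift along the world's x, y, z in mm, a list of three; "claw": the opening in per cent of the stroke, from 0 (shut) to 100 (fully open). In form: [{"turn": [wx, wy, wz], "slide": [x, y, z], "claw": claw}, ...]. A call has 1 to 5 rows; each row shifts and turns the commanded pose from where the row before left it; what a row does not reach is not made up. A row lasts 1/8 s, in which the tool goes at most 62.5 mm and 10.7 degrees, less where a joint would pass 70% of its speed; a pose out of reach is approached as far as the arm can. A call with a gripper value outside its range is refused whole. The fingers move at their own pace and stop on an object; the grip force is fixed at half the most. Time passes only in rows, so rows that do not move let the fingers close. It gives the time, the measured TCP pose, the force, the opening and the grip force at its end, in the units of the state.
- state(): the state, without advancing time (a new reading comes with each control period).
- read_camera(name): name is "side" or "top"; returns a dict with "frame" (420x560x3 uint8, blue, green, red), "mtx" (3x3 intrinsics, pixels), "R" (3x3) and "t" (3): a world point X has camera coordinates R X + t. Camera axes: x right, y down, z forward; pixel columns grow to the right and rows downward; lengths in mm; the calibration is good to about 2 mm. A picture is of the moment at which its call begins. There is no depth.
- job_done(): hands the job in; it is judged then, once.
Trained networks look in the newest picture that a camera, given by its name, has taken for a name from the list of things; names that differ only in an ending like _2 or _b are one class to them, and where a whole thing is asked for, a point or a joint stands for the part that bears it (a point fixed in the world has none). Each returns a list of dicts, best first, with "conf" (0 to 1); they miss things now and then, are a little off and sometimes report something else, mostly with a low value. They report only what shows in the picture. A call takes as long as a camera call.
- look_for(query, camera): "xy" ([column, row] in pixels, amid what is visible of it).
The state is a dict: "t": time; "joints": joint angles; "qvel": joint speeds; "tau": joint torques, N m; "eef_pos": TCP position; "tcp_rot": TCP orientation; "ft_force": force on the tool from outside, world axes, zero at the start; "moment": the same for the moment, N m; "opening": opening from 0.0 (shut) to 1.0 (fully open); "grip_force": force on a finger pad.
Only numpy, scipy, OpenCV 4.12 (cv2) and the standard library are available. Lean on these libraries where they do the work, as an engineer would, in place of code of your own. Each camera call takes 0.05 s, during which the arm holds its last target. There are 200 camera calls.

## Working session

There is one attempt and no reset: what is moved stays moved. The work goes in short steps, Python scripts to look and compute and a tool call to move; the robot and the scene stay as the last step left them, time stands still between calls to the robot, and variables do not carry over. Pictures are saved under pics/ and viewed, at most 10 in all, crops included, and the job is handed in when it is done.

Besides the shell and the picture viewer there is one more tool, called after ">>>" by a JSON object that holds its "api" and its "payload". jog_arm: Moves the arm, as the interface text tells. Its arguments: {"type":"object","properties":{"targets":{"type":"array","items":{"type":"object","properties":{"turn":{"type":"array","items":{"type":"number"}},"slide":{"type":"array","items":{"type":"number"}},"claw":{"type":"number"}}}}},"required":["targets"]}

```bash
mkdir -p pics; ls
cat > h.py <<'E'
from cell import *
import numpy as np, cv2
def tri(a,b):
    # a,b: (cam dict, xy)
    P=[c["mtx"]@np.c_[c["R"],np.reshape(c["t"],3)] for c,_ in (a,b)]
    X=cv2.triangulatePoints(P[0],P[1],np.float64(a[1]).reshape(2,1),np.float64(b[1]).reshape(2,1))
    return (X[:3]/X[3]).ravel()
def onz(c,xy,z):
    d=c["R"].T@np.linalg.inv(c["mtx"])@[xy[0],xy[1],1]; o=-c["R"].T@np.reshape(c["t"],3)
    return o+d*(z-o[2])/d[2]
E
python3 - <<'E'
from h import *
C={n:read_camera(n) for n in("top","side")}
for n in C:
    c=C[n]; cv2.imwrite(f"pics/{n}1.png",c["frame"]); print(n,"cam at",-c["R"].T@np.reshape(c["t"],3))
for q in ["strip","key1_top","key2_top","key3_top","key4_top","dish","glue","paint_pot","tape"]:
    for n in C: print(q,n,[(np.round(d["xy"]).tolist(),round(d["conf"],2)) for d in look_for(q,n)][:5])
s=state();print(s["t"],s["eef_pos"],s["tcp_rot"],s["ft_force"],s["opening"])
E
```

```text
pics
top cam at [519.70632543  51.03197453 894.55652378]
side cam at [529.09813949 606.41099985 646.66521224]
strip top [([349.0, 256.0], 0.65)]
strip side [([318.0, 208.0], 0.69), ([332.0, 196.0], 0.21)]
key1_top top [([312.0, 277.0], 0.59), ([348.0, 255.0], 0.52)]
key1_top side [([332.0, 210.0], 0.52)]
key2_top top [([339.0, 267.0], 0.74), ([230.0, 295.0], 0.47), ([313.0, 273.0], 0.31)]
key2_top side [([330.0, 197.0], 0.43)]
key3_top top [([363.0, 264.0], 0.69)]
key3_top side [([328.0, 178.0], 0.6)]
key4_top top [([390.0, 262.0], 0.61), ([363.0, 262.0], 0.4)]
key4_top side [([321.0, 166.0], 0.55)]
dish top []
dish side [([356.0, 300.0], 0.8), ([332.0, 213.0], 0.56)]
glue top [([443.0, 222.0], 0.89), ([228.0, 296.0], 0.21)]
glue side [([290.0, 133.0], 0.92)]
paint_pot top [([370.0, 186.0], 0.74)]
paint_pot side [([248.0, 176.0], 0.78)]
tape top [([305.0, 196.0], 0.67), ([389.0, 259.0], 0.43)]
tape side [([260.0, 223.0], 0.82), ([330.0, 198.0], 0.33)]
1.0 [ 258.17714006 -569.20358023  214.66027444] [ 3.14150790e+00 -2.02541760e-05  4.25762431e-01] [0.36438909 0.02903219 0.74759777] 1.0006312110931612
```

View pics/top1.png

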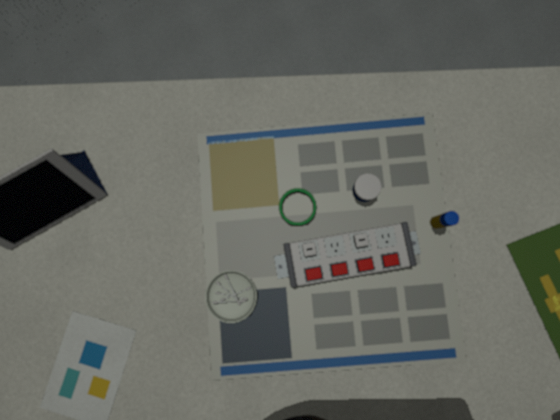

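View pics/side1.png

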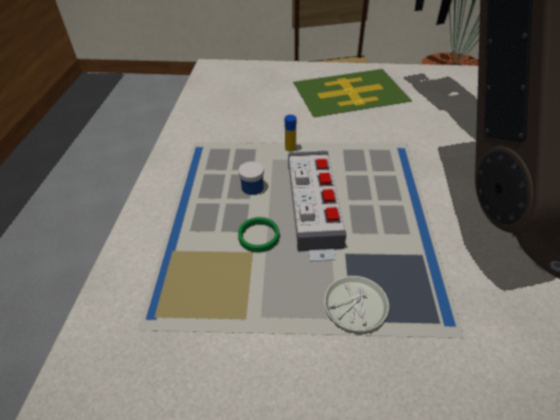

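Run:
```python
from h import *
C={n:read_camera(n) for n in("top","side")}
K={}
for n,box in(("top",(290,235,410,300)),("side",(300,145,350,230))):
    f=C[n]["frame"].astype(int); m=((f[...,2]>110)&(f[...,2]-f[...,1]>60)&(f[...,2]-f[...,0]>60)).astype(np.uint8)
    x0,y0,x1,y1=box; k=np.zeros_like(m);k[y0:y1,x0:x1]=m[y0:y1,x0:x1]
    N,_,st,ce=cv2.connectedComponentsWithStats(k)
    r=[(ce[i],st[i,4],st[i,:4]) for i in range(1,N) if st[i,4]>25]
    r.sort(key=lambda e:e[0][0] if n=="top" else -e[0][1]); K[n]=r
    for e in r: print(n,e[0].round(2),e[1],e[2])
P=np.array([tri((C["top"],a[0]),(C["side"],b[0])) for a,b in zip(K["top"],K["side"])]);print(P.round(1))
print("z55",[onz(C["top"],a[0],54).round(1).tolist() for a in K["top"]])
print("side z55",[onz(C["side"],a[0],54).round(1).tolist() for a in K["side"]])
d=P[3]-P[0];print(np.linalg.norm(d),"yaw",np.degrees(np.arctan2(d[0],-d[1])))
G=tri((C["top"],(450,218)),(C["side"],(291,119)));print("glue cap",G)
```

```text
top [313.34 273.29] 120 [307 268  14  11]
top [339.23 268.84] 117 [333 264  14  11]
top [365.26 264.24] 115 [359 259  14  11]
top [390.8  259.57] 108 [384 255  14  10]
side [331.92 212.52] 130 [326 207  13  12]
side [328.24 194.01] 114 [323 189  12  11]
side [324.73 177.09] 94 [319 173  12   9]
side [321.66 162.92] 89 [316 159  12   9]
[[ 492.9   11.6   54.9]
 [ 500.8  -41.6   54.9]
 [ 508.9  -95.2   54.5]
 [ 516.9 -148.6   50.3]]
z55 [[492.6, 11.6, 54.0], [500.4, -41.7, 54.0], [508.5, -95.2, 54.0], [516.7, -147.7, 54.0]]
side z55 [[493.2, 10.7, 54.0], [501.1, -42.6, 54.0], [509.4, -95.8, 54.0], [517.1, -143.9, 54.0]]
162.0373585048059 yaw 8.513025348366305
glue cap [ 594.98559277 -260.10099907   89.88213274]
```

The four red keys are clear in both views: top (313,273) to (391,260), side (332,213) to (322,163). The measured spacing is right at 162 mm, and key 4 sits at z ≈ 50 against 55 for the others, so it looks latched. The glue stick is at about (595,-260), well off the path.

>>> {"api": "jog_arm", "payload": {"targets": [{"turn":[0,0,-1.6],"slide":[20,48,0],"claw":0},{"turn":[0,0,-1.6],"slide":[20,48,0],"claw":0},{"turn":[0,0,-1.6],"slide":[20,48,0],"claw":0},{"turn":[0,0,-1.6],"slide":[20,48,0],"claw":0},{"turn":[0,0,-1.6],"slide":[20,48,0],"claw":0}]}}

```text
t: 1.72
eef_pos: [358.6, -327.7, 214.8]
tcp_rot: [3.141, -0.0, 0.285]
ft_force: [-0.0, 0.1, 0.4]
opening: 0.533
grip_force: 0.0
```

>>> {"api": "jog_arm", "payload": {"targets": [{"turn":[0,0,-1.6],"slide":[20,48,-10],"claw":0},{"turn":[0,0,-1.6],"slide":[20,48,-10],"claw":0},{"turn":[0,0,-1.6],"slide":[20,48,-10],"claw":0},{"turn":[0,0,-1.6],"slide":[20,48,-10],"claw":0},{"turn":[0,0,-1.6],"slide":[20,48,-10],"claw":0}]}}

```text
t: 2.35
eef_pos: [458.8, -87.7, 164.6]
tcp_rot: [3.141, -0.001, 0.145]
ft_force: [0.6, -0.5, -0.1]
opening: 0.027
grip_force: 0.0
```

>>> {"api": "jog_arm", "payload": {"targets": [{"slide":[18,50,-10],"claw":0},{"slide":[17,50,-20],"claw":0},{"claw":0},{"claw":0}]}}

```text
validation failed for argument at $.ta...
```

>>> {"api": "jog_arm", "payload": {"targets": [{"turn":[0,0,0],"slide":[17,50,-20],"claw":0},{"turn":[0,0,0],"slide":[17,50,-20],"claw":0},{"turn":[0,0,0],"slide":[0,0,-40],"claw":0},{"turn":[0,0,0],"slide":[0,0,0],"claw":0}]}}

```text
t: 2.85
eef_pos: [491.0, 11.4, 83.0]
tcp_rot: [-3.141, 0.004, 0.148]
ft_force: [0.4, 0.1, -0.2]
opening: 0.005
grip_force: 0.0
```

Run:
```python
from h import *
for n in("top","side"):
    c=read_camera(n); p=c["mtx"]@(c["R"]@state()["eef_pos"]+np.reshape(c["t"],3)); p=p[:2]/p[2]
    print(n,p,state()["eef_pos"],state()["ft_force"])
    x,y=map(int,p); cv2.imwrite(f"pics/{n}2.png",cv2.resize(c["frame"][max(0,y-70):y+70,x-90:x+90],None,fx=4,fy=4))
```

```text
top [314.47470931 274.16377468] [491.78612315  10.82228028  84.46978731] [-0.58822856 -0.68462206  1.29388933]
side [333.45756095 200.88507637] [492.39687857  10.42088076  85.36213438] [-0.52707332  0.13120078  0.22691827]
```

View pics/side2.png

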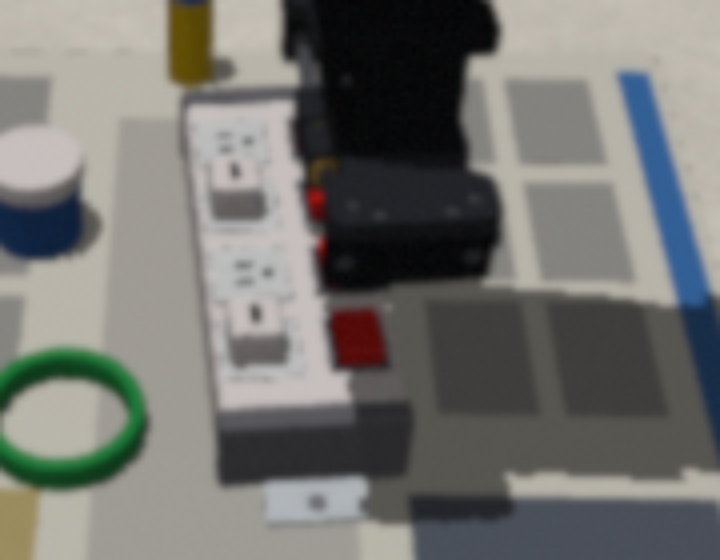

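The side view shows the gripper body hiding the fingertips. The projected TCP at (360,280) in the crop sits just above key 1, so the aim agrees. I'll go down in small steps.

>>> {"api": "jog_arm", "payload": {"targets": [{"turn":[0,0,0],"slide":[0.5,0.5,-20],"claw":0},{"turn":[0,0,0],"slide":[0,0,-6],"claw":0},{"turn":[0,0,0],"slide":[0,0,0],"claw":0}]}}

```text
t: 3.32
eef_pos: [492.9, 10.8, 59.4]
tcp_rot: [3.141, -0.001, 0.146]
ft_force: [-0.2, -0.0, -0.3]
opening: 0.006
grip_force: 0.0
```

>>> {"api": "jog_arm", "payload": {"targets": [{"turn":[0,0,0],"slide":[0,0,-2],"claw":0},{"turn":[0,0,0],"slide":[0,0,-2],"claw":0},{"turn":[0,0,0],"slide":[0,0,0],"claw":0}]}}

```text
t: 3.7
eef_pos: [492.9, 11.2, 54.8]
tcp_rot: [3.141, -0.0, 0.147]
ft_force: [1.1, -1.2, 1.8]
opening: 0.007
grip_force: 0.8
```

>>> {"api": "jog_arm", "payload": {"targets": [{"turn":[0,0,0],"slide":[0,0,-1],"claw":0},{"turn":[0,0,0],"slide":[0,0,-0.7],"claw":0},{"turn":[0,0,0],"slide":[0,0,0],"claw":0}]}}

```text
t: 4.08
eef_pos: [492.9, 11.3, 53.0]
tcp_rot: [3.141, -0.0, 0.147]
ft_force: [0.9, -0.5, 3.1]
opening: 0.002
grip_force: 1.5
```

Key 1 is tapped at 3 N, about 2 mm deep. Now key 2, at the same height.

>>> {"api": "jog_arm", "payload": {"targets": [{"turn":[0,0,0],"slide":[0,0,20],"claw":0},{"turn":[0,0,0],"slide":[8,-53.4,0],"claw":0},{"turn":[0,0,0],"slide":[0,0,0],"claw":0},{"turn":[0,0,0],"slide":[0,0,-15],"claw":0},{"turn":[0,0,0],"slide":[0,0,0],"claw":0}]}}

```text
t: 4.7
eef_pos: [499.6, -41.2, 56.5]
tcp_rot: [-3.141, 0.003, 0.147]
ft_force: [-0.3, 0.3, 0.6]
opening: 0.01
grip_force: 0.0
```

>>> {"api": "jog_arm", "payload": {"targets": [{"turn":[0,0,0],"slide":[0,0,-2],"claw":0},{"turn":[0,0,0],"slide":[0,0,-1.5],"claw":0},{"turn":[0,0,0],"slide":[0,0,-1.5],"claw":0},{"turn":[0,0,0],"slide":[0,0,0],"claw":0}]}}

```text
t: 5.2
eef_pos: [500.7, -41.9, 53.1]
tcp_rot: [3.142, -0.0, 0.147]
ft_force: [-0.8, 2.9, 3.3]
opening: 0.006
grip_force: 1.5
```

Key 2 is tapped. Next, key 3.

>>> {"api": "jog_arm", "payload": {"targets": [{"turn":[0,0,0],"slide":[0,0,20],"claw":0},{"turn":[0,0,0],"slide":[8,-53.4,0],"claw":0},{"turn":[0,0,0],"slide":[0,0,0],"claw":0},{"turn":[0,0,0],"slide":[0,0,-15],"claw":0},{"turn":[0,0,0],"slide":[0,0,0],"claw":0}]}}

```text
t: 5.82
eef_pos: [507.7, -94.6, 56.5]
tcp_rot: [-3.14, 0.003, 0.147]
ft_force: [0.2, 0.0, -0.4]
opening: 0.004
grip_force: 0.0
```

>>> {"api": "jog_arm", "payload": {"targets": [{"turn":[0,0,0],"slide":[0,0,-2],"claw":0},{"turn":[0,0,0],"slide":[0,0,-1.5],"claw":0},{"turn":[0,0,0],"slide":[0,0,-1.5],"claw":0},{"turn":[0,0,0],"slide":[0,0,0],"claw":0}]}}

```text
t: 6.32
eef_pos: [508.7, -95.3, 53.1]
tcp_rot: [3.142, -0.0, 0.147]
ft_force: [-0.6, 1.5, 3.5]
opening: 0.005
grip_force: 1.5
```

Key 3 is tapped and was up. At key 4 I'll stop at z = 53, where a latched key should give no force.

>>> {"api": "jog_arm", "payload": {"targets": [{"turn":[0,0,0],"slide":[0,0,20],"claw":0},{"turn":[0,0,0],"slide":[8,-53.4,0],"claw":0},{"turn":[0,0,0],"slide":[0,0,0],"claw":0},{"turn":[0,0,0],"slide":[0,0,-15],"claw":0},{"turn":[0,0,0],"slide":[0,0,0],"claw":0}]}}

```text
t: 6.95
eef_pos: [515.7, -147.9, 56.5]
tcp_rot: [-3.14, 0.003, 0.147]
ft_force: [-0.6, -1.0, -0.1]
opening: 0.002
grip_force: 0.0
```

>>> {"api": "jog_arm", "payload": {"targets": [{"turn":[0,0,0],"slide":[0,0,-2],"claw":0},{"turn":[0,0,0],"slide":[0,0,-1.5],"claw":0},{"turn":[0,0,0],"slide":[0,0,-1.5],"claw":0},{"turn":[0,0,0],"slide":[0,0,0],"claw":0}]}}

```text
t: 7.45
eef_pos: [516.7, -148.8, 52.9]
tcp_rot: [3.142, 0.0, 0.147]
ft_force: [0.0, -0.3, 0.7]
opening: 0.003
grip_force: 0.0
```

No force at 53, so key 4 is the latched one. I'll tap it lightly.

>>> {"api": "jog_arm", "payload": {"targets": [{"turn":[0,0,0],"slide":[0,0,-1],"claw":0},{"turn":[0,0,0],"slide":[0,0,-0.7],"claw":0},{"turn":[0,0,0],"slide":[0,0,-0.7],"claw":0},{"turn":[0,0,0],"slide":[0,0,0],"claw":0}]}}

```text
t: 7.95
eef_pos: [516.7, -148.9, 50.7]
tcp_rot: [3.141, -0.0, 0.147]
ft_force: [-2.0, 0.5, 4.4]
opening: 0.005
grip_force: 2.0
```

>>> {"api": "jog_arm", "payload": {"targets": [{"turn":[0,0,0],"slide":[0,0,-1.5],"claw":0},{"turn":[0,0,0],"slide":[0,0,-1.5],"claw":0},{"turn":[0,0,0],"slide":[0,0,-0.8],"claw":0},{"turn":[0,0,0],"slide":[0,0,0],"claw":0}]}}

```text
t: 8.45
eef_pos: [516.8, -149.0, 47.2]
tcp_rot: [3.141, -0.0, 0.147]
ft_force: [-1.4, 1.4, 10.1]
opening: 0.004
grip_force: 5.1
```

10 N at z = 47.2: key 4 is at the bottom stop. I'll lift and back off toward the robot's right to clear the view.

>>> {"api": "jog_arm", "payload": {"targets": [{"turn":[0,0,0],"slide":[0,0,10],"claw":0},{"turn":[0,0,0],"slide":[0,0,50],"claw":0},{"turn":[0,0,0],"slide":[0,0,50],"claw":0},{"turn":[0,0,0],"slide":[-20,-48,20],"claw":0},{"turn":[0,0,0],"slide":[-20,-48,20],"claw":0}]}}

```text
t: 9.07
eef_pos: [476.2, -245.6, 198.0]
tcp_rot: [3.141, -0.001, 0.148]
ft_force: [0.9, 0.4, -0.5]
opening: 0.006
grip_force: 0.0
```

>>> {"api": "jog_arm", "payload": {"targets": [{"turn":[0,0,0],"slide":[-20,-48,0],"claw":0},{"turn":[0,0,0],"slide":[-20,-48,0],"claw":0},{"turn":[0,0,0],"slide":[-20,-48,0],"claw":0},{"turn":[0,0,0],"slide":[-20,-48,0],"claw":0},{"turn":[0,0,0],"slide":[0,0,0],"claw":0}]}}

```text
t: 9.7
eef_pos: [395.1, -439.5, 196.4]
tcp_rot: [3.141, 0.0, 0.143]
ft_force: [-0.2, -0.4, -0.1]
opening: 0.003
grip_force: 0.0
```

Run:
```python
from h import *
C={n:read_camera(n) for n in("top","side")}
K={}
for n,box in(("top",(290,235,410,300)),("side",(300,145,350,230))):
    f=C[n]["frame"].astype(int); m=((f[...,2]>110)&(f[...,2]-f[...,1]>60)&(f[...,2]-f[...,0]>60)).astype(np.uint8)
    x0,y0,x1,y1=box; k=np.zeros_like(m);k[y0:y1,x0:x1]=m[y0:y1,x0:x1]
    N,_,st,ce=cv2.connectedComponentsWithStats(k)
    r=[(ce[i],st[i,4]) for i in range(1,N) if st[i,4]>25]
    r.sort(key=lambda e:e[0][0] if n=="top" else -e[0][1]); K[n]=r
    print(n,[(e[0].round(1).tolist(),int(e[1])) for e in r])
print(np.array([tri((C["top"],a[0]),(C["side"],b[0])) for a,b in zip(K["top"],K["side"])]).round(1))
cv2.imwrite("pics/side3.png",C["side"]["frame"])
s=state();print(s["t"],s["eef_pos"],s["ft_force"])
```

```text
top [([313.4, 273.3], 119), ([339.3, 268.8], 119), ([365.3, 264.2], 116), ([391.2, 259.6], 110)]
side [([331.9, 212.6], 132), ([328.2, 194.0], 114), ([324.7, 177.1], 94), ([321.7, 161.3], 85)]
[[ 492.9   11.5   54.6]
 [ 500.9  -41.8   54.8]
 [ 508.9  -95.3   54.4]
 [ 516.9 -148.3   55.2]]
9.8 [ 396.32251824 -436.79978751  196.52728763] [-0.15218748 -0.01852022 -0.56757188]
```

View pics/side3.png

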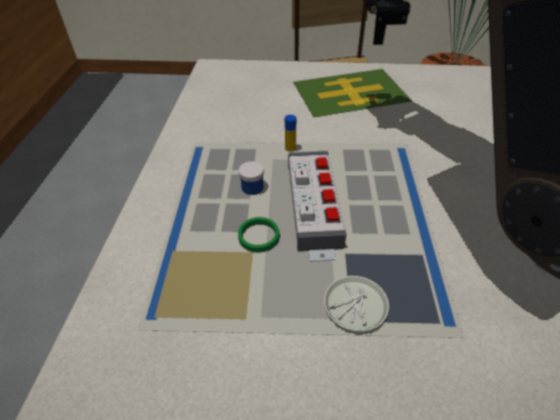

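All four key tops now measure about 55 mm. Key 4 is up, at side (322,161), and the dish, glue stick, pot and tape are where they were.

```bash
python3 -c "
from cell import *
print(job_done())"
```

```text
the job is handed in; nothing more can be done
None
```

I tapped all four keys left to right, then pressed and released key 4, the latched one; all four keys now measure up, nothing around the strip moved, and the job is handed in (no verdict was shown).

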